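Load the bench demagnetiser and set its strength knob

ROBOT

A 6-joint arm with a two-finger parallel gripper is mounted at the origin on the work surface. World frame = base frame: x ahead of the robot, y to its left, z up, the work surface at z = 0. Lengths are in m, angles in degrees, forces in N, time in s.
With the tool pointing down it reaches from about 0.4 to 0.825 m from the base axis. Payload 7 kg.
Tool frame: the origin (TCP) lies midway between the tips of the shut fingers; the grasp point (between the pads) lies behind it (env.grip_point_offset is the z of the grasp point in the tool frame, in m); z points along the fingers, y is the line along which they close (so a half turn about z gives the same grasp; the last joint's range is limited). The gripper opens to 88 mm and grips with 3 to 60 N. Pads are 19 mm wide; open, the fingers measure 130 mm over their backs; the gripper's body (78 mm by 193 mm) begins 47 mm behind the grasp point.
Start: joints at [16.507, 20.546, 0.682, 0, -70.136, -16.507], TCP at [0.675, -0, 0.227] pointing down, gripper open.
Joint ranges: [-176.03, 176.03], [-82.01, 121.73], [-58.28, 71.71], [-173.87, 95.51], [-174.79, -0.11], [-173.66, 173.66]. Speed limits (degrees/s): [136.94, 136.94, 172.46, 180, 180, 180].

INTERFACE

Orientations are given as [roll, pitch, yaw] about the fixed x, y, z axes, in that order (R = Rz(yaw) Ry(pitch) Rx(roll)).
In Python, from bench import env gives the robot as it stands.
- The arm moves only by the tool jog_arm, never from a script. Its argument "plan" is a list of rows, each an object with "slide": the shift along the tool's x, y, z in m, a list of three; "rotation": the turn, a rotation vector about the tool's x, y, z in rad, a list of three. A call has 1 to 20 rows; each row is the pose to reach, as a shift and turn from the pose commanded when the call began, along the tool's axes at that moment; what a row does not reach only later rows make up. A row lasts 1/10 s, in which the tool goes at most 50 mm and 8.59 degrees, less where a joint would pass 70% of its speed; a pose out of reach is approached as far as the arm can. A call with a gripper value outside its range is refused whole. "fingers" is the finger opening in m, from 0 to 0.0876, set as the call begins (left out, the last holds). The fingers move at their own pace and stop on an object; "squeeze" is the grip in N (left out, the last holds). Time passes only in rows, so rows that repeat a pose let the fingers close. It gives the time, the measured TCP pose, the force, the opening and the grip force at its end, in the units of the state.
- env.observe(): the state, without advancing time (a new reading comes with each control period).
- env.grab_frame(name): name is "scene" or "side" or "wrist"; returns the picture (400x640x3 uint8, blue, green, red); there is no depth.
- env.camera_info(name): a dict with "fx", "fy", "cx", "cy" (pixels), "k1" (the pictures are not rectified: a ray, as slopes to the right and down, at radius r is drawn at 1 + k1 r^2 times it, then the intrinsics apply), "view" (4x4, takes a point from world to camera coordinates). Camera axes: x right, y down, z forward; pixel columns grow to the right and rows downward; lengths in m; the calibration is good to about 2 mm. A picture is of the moment at which its call begins: read the wrist's pose just before it. camera_info takes no time and is no camera call; for the wrist camera it gives the pose at the moment of the call.
- env.job_done(): hands the job in; it is judged then, once.
The state is a dict: "t": time; "qpos": joint angles; "dq": joint speeds; "tau": joint torques, N m; "ee_pos": TCP position; "orientation": TCP orientation; "wrist_force": force on the tool from outside, world axes, zero at the start; "torque": the same for the moment, N m; "width": opening from 0.0 (shut) to 1.0 (fully open); "grip_force": force on a finger pad.
Only numpy, scipy, OpenCV 4.12 (cv2) and the standard library are available. Lean on these libraries where they do the work, as an engineer would, in place of code of your own. Each camera call takes 0.05 s, during which the arm holds its last target. There are 200 camera calls.

TASK

The two pipe sleeves in the handled tray must be demagnetised before welding. Lift the tray by its handle, carry it level so that the sleeves stay standing in it, and set it down gently and flat in the middle of the demagnetiser's work plate; also turn the knob on the demagnetiser clockwise until its pointer lines up with the small raised tab on the ring round it. Leave the loose pipe sleeve and the brush on the bench where they are.

Things in the scene. Friction and masses are not known exactly. Their poses are not given: they have to be found in the camera images.
- tray: grey sheet-steel tote tray, 130 mm (its x) by 160 mm (its y), walls 40 mm high, 3 mm thick, floor 3 mm, with a carrying bar over its middle and a sleeve standing loose on each side of the bar. Loose; 0.6 to 0.8 kg with both sleeves. Origin: centre of its underside, z up. Its heading on the plate does not matter
- tray_grip (a point): middle of the tray's carrying bar, 105 mm above the tray's underside. The bar is 14 mm wide (along tray x), 18 mm high, 120 mm long (along tray y), on two uprights 104 mm apart; below it is free space down to a thin dividing wall whose top is 53 mm above the underside. Best pinched across tray x from above. Axes as the tray's
- sleeve_a: rust-brown steel pipe sleeve, 50 mm across, 55 mm tall, 3.8 mm wall, about 0.19 kg, standing in the tray on the -x side of its bar (top 58 mm above the tray's underside). Free to slide about 3 mm across and 50 mm along its half of the tray. Origin: centre of its underside, z along its axis
- sleeve_b: the same kind of sleeve on the +x side of the tray's bar
- unit: the demagnetiser: fixed grey box, 240 mm deep (x) by 370 mm wide (y). Its low deck (240 mm wide, 36 mm high) carries the work plate, centred 65 mm to -y of the origin; its raised console (130 mm wide, top 90 mm above the bench) carries the knob, 120 mm to +y. Origin: on the bench, z up, x away from the robot at yaw 0
- plate (a point): centre of the top face of the demagnetiser's work plate: square aluminium, 220 by 220 mm, 40 mm above the bench, flat, no rim. Axes: z up, y towards the raised console beside it, x away from the robot at yaw 0
- knob_grip (a point): point on the knob's upright axis at the height to grip, 130 mm above the bench, 185 mm from the plate's centre along the plate's +y. Knob, on the console's top: black disc 60 mm across with an upstanding grip bar through the axis, 64 mm long, 14 mm wide, its top 146 mm and its foot 104 mm above the bench. Axes turn with the knob: x along the bar to the pointer, z up; pinch across y
- knob_tip (a point): end of the knob's pointer, a thin low nose with a white line that sticks out beyond one end of the grip bar, 44 mm from the axis and 104 mm above the bench. Axes as knob_grip
- knob (a joint): turn of the knob in rad, 0 to 4.71, growing clockwise seen from above. Starts at 0.4 to 0.9; stiff enough to stay where it is left (friction 0.06 N m), no detents
- index_ring: fixed flat aluminium disc, 112 mm across, 3 mm thick, under the knob; over its edge a raised dark tab, 20 mm long, 10 mm wide, its top 9 mm above the console, marks the wanted setting. Origin: on the knob's axis, 90 mm above the bench; z up; x towards the tab, 46 to 66 mm out. Right when the pointer points along this x. At the start the tab is 0.6 to 1.7 rad clockwise of the pointer
- stray_sleeve: loose steel pipe sleeve, 50 mm across and 55 mm tall, standing on the bench beside the tray, beyond it. Not part of the job: leave it there. Origin: centre of its underside
- wire_brush: long-handled brush, 200 mm, lying on the bench on the robot's side of the demagnetiser. Not part of the job: leave it there. Origin on its underside, near its middle
Not all that is in view belongs to the job. Several things look just like the tray: the one meant starts farthest from the robot's base.

How it is judged:
By the outcome, as a careful person would: the job done as asked, in the order asked, and still so for the second after the job is handed in, with the robot touching nothing.
It also fails if it takes over 72 s, if anything falls off the work surface, if the arm or the gripper's body presses on something with over 40 N, if the wrist force passes 120 N, or if a joint passes its speed limit or range.

## Working session

There is one attempt and no reset: what is moved stays moved. The work goes in short steps, Python scripts to look and compute and a tool call to move; the robot and the scene stay as the last step left them, time stands still between calls to the robot, and variables do not carry over. Pictures are saved under pics/ and viewed, at most 13 in all, crops included, and the job is handed in when it is done.

Besides the shell and the picture viewer there is one more tool, called after "Emit:" in YAML: its name, and indented under it one key for each argument. jog_arm: Moves the arm, as the interface text tells. Its arguments: {"type":"object","properties":{"plan":{"type":"array"},"fingers":{"type":"number"},"squeeze":{"type":"number"}},"required":["plan"]}

```bash
mkdir -p pics; ls
python3 - <<'E'
from bench import env
import cv2
s=env.observe();print(s['t'],s['ee_pos'],s['orientation'],s['wrist_force'],env.grip_point_offset)
for n in('scene','side','wrist'):
    cv2.imwrite(f'pics/{n}0.png',env.grab_frame(n));c=env.camera_info(n);print(n,{k:c[k] for k in c if k!='view'});print(c['view'])
E
```

```text
pics
0.0 [ 6.74501403e-01 -3.31181791e-05  2.25637400e-01] [ 1.79905466e+02 -9.28931417e-03 -9.00072316e+01] [0.56213434 0.31689282 0.19491469] -0.0188
scene {'fx': 440.86791094721696, 'fy': 440.86791094721696, 'cx': 314.9703014725121, 'cy': 207.92856298646913, 'k1': -0.06990319022092355}
[[ 0.38806448  0.92157518 -0.0102544  -0.17757406]
 [ 0.75745543 -0.32525461 -0.56610132 -0.27922631]
 [-0.52504022  0.21191656 -0.82427189  1.66040953]
 [ 0.          0.          0.          1.        ]]
side {'fx': 363.06093383016537, 'fy': 363.06093383016537, 'cx': 324.35992384253206, 'cy': 205.81268043613952, 'k1': -0.04641494910646831}
[[ 0.94904252 -0.31494346 -0.01135435 -0.45047692]
 [-0.24333557 -0.70941444 -0.66145215  0.19532527]
 [ 0.20026509  0.63050913 -0.74990141  1.00497747]
 [ 0.          0.          0.          1.        ]]
wrist {'fx': 309.7549841634314, 'fy': 309.7549841634314, 'cx': 318.6365359360402, 'cy': 198.1752065702638, 'k1': -0.05185382759373383}
[[-9.99997771e-01 -6.16932872e-04  2.01918082e-03  6.73146737e-01]
 [-4.02557403e-06  9.56912128e-01  2.90377650e-01 -3.63401944e-02]
 [-2.11132214e-03  2.90376994e-01 -9.56909998e-01  3.91585977e-01]
 [ 0.00000000e+00  0.00000000e+00  0.00000000e+00  1.00000000e+00]]
```

View pics/scene0.png

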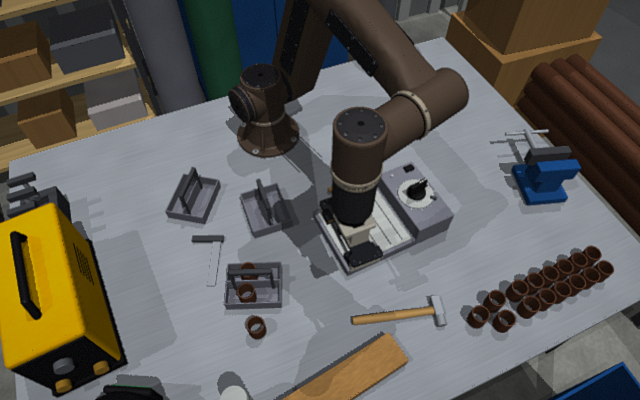

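View pics/side0.png

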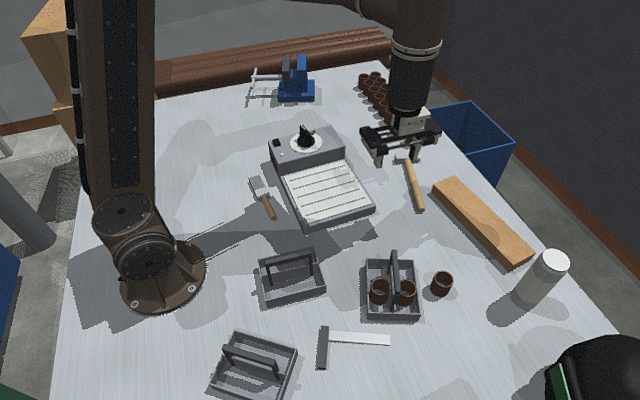

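Three tray candidates in the scene view: (193,195), (265,208) and (252,285). In the side view they are (253,365), (290,277) and (392,288). The one at (252,285) / (392,288) fits because it is farthest from the base, holds the two sleeves and has the stray sleeve beyond it. I'll confirm with enlarged crops.

```bash
cat > h.py <<'E'
import cv2,numpy as np
def crop(img,x0,y0,w,h,W,H,step=10):
    c=cv2.resize(img[y0:y0+h,x0:x0+w],(W,H),interpolation=cv2.INTER_CUBIC)
    for x in range(-(-x0//step)*step,x0+w,step):
        X=int((x-x0)*W/w);cv2.line(c,(X,0),(X,6),(0,255,255),1);cv2.putText(c,str(x),(X+1,14),0,.3,(0,255,255),1)
    for y in range(-(-y0//step)*step,y0+h,step):
        Y=int((y-y0)*H/h);cv2.line(c,(0,Y),(6,Y),(0,255,255),1);cv2.putText(c,str(y),(7,Y+3),0,.3,(0,255,255),1)
    return c
def ray(ci,u,v):
    xd,yd=(u-ci['cx'])/ci['fx'],(v-ci['cy'])/ci['fy']
    x,y=xd,yd
    for _ in range(20):
        f=1+ci['k1']*(x*x+y*y);x,y=xd/f,yd/f
    V=np.array(ci['view']);R,t=V[:3,:3],V[:3,3]
    d=R.T@np.array([x,y,1]);return -R.T@t,d/np.linalg.norm(d)
def tri(obs):
    A=np.zeros((3,3));b=np.zeros(3);rs=[ray(*o) for o in obs]
    for o,d in rs:
        P=np.eye(3)-np.outer(d,d);A+=P;b+=P@o
    p=np.linalg.solve(A,b)
    return p,[np.linalg.norm((np.eye(3)-np.outer(d,d))@(p-o)) for o,d in rs]
def onz(ci,u,v,z):
    o,d=ray(ci,u,v);return o+d*(z-o[2])/d[2]
def proj(ci,p):
    V=np.array(ci['view']);c=V[:3,:3]@np.asarray(p)+V[:3,3];x,y=c[0]/c[2],c[1]/c[2];f=1+ci['k1']*(x*x+y*y)
    return ci['cx']+ci['fx']*x*f,ci['cy']+ci['fy']*y*f
E
python3 - <<'E'
from h import *
s=cv2.imread('pics/scene0.png');d=cv2.imread('pics/side0.png')
a=np.hstack([crop(s,210,250,80,60,400,300),crop(d,355,240,80,60,400,300)])
b=np.hstack([crop(s,380,160,80,60,400,300),crop(d,265,115,80,60,400,300)])
cv2.imwrite('pics/m1.png',np.vstack([a,b]))
E
```

```text
(no output)
```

View pics/m1.png

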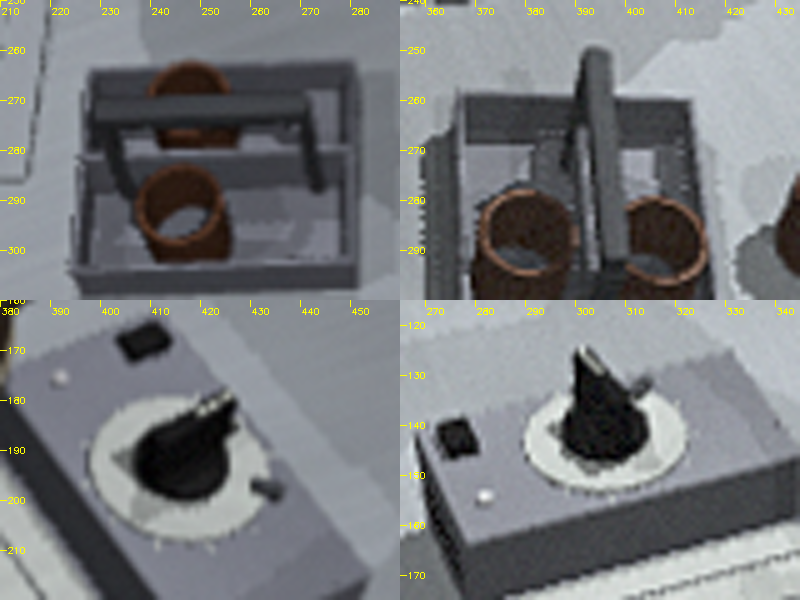

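The crops confirm the tray: two sleeves stand astride its bar, and it is the farthest of the three. Bar ends and rim corners are readable in both views. On the knob, the pointer tip is near (426,179) in scene and (301,125) in side, and the dark tab is near (432,198) and (313,132).

Run:
```python
from h import *
from bench import env
S=env.camera_info('scene');D=env.camera_info('side')
pts={'bar +y end top':((271.5,271),(394.5,250)),
'rim back(+y,-x)':((281,262.5),(366.5,259)),'rim(+y,+x)':((281.5,303),(413,260)),
'sleeveA rim c':((247.5,267),(380.5,286.5)),'sleeveB rim c':((246,291),(407,288)),
'tab outer':((435.5,198.5),(315.5,130)),'tab mid':((433,197.5),(313.5,132)),
'tip':((426,179.5),(301,125)),'ring c':((416,191.8),(303,143))}
for k,(a,b) in pts.items():
    p,r=tri([(S,*a),(D,*b)]);print(k,p.round(4),np.round(r,4))
print('bar L',onz(S,229,272,.114),'rim BL',onz(S,227.5,264.5,.04),'FL',onz(S,224,303.5,.04),'BR',onz(S,281,262.5,.04),'FR',onz(S,281.5,303,.04))
print('ringc',onz(S,416,191.8,.093),onz(D,303,143,.093))
```

```text
bar +y end top [ 0.6002 -0.19    0.1095] [0.0014 0.0014]
rim back(+y,-x) [ 0.5468 -0.1482  0.0337] [0.0014 0.0014]
rim(+y,+x) [ 0.667  -0.1916  0.0319] [0.0014 0.0014]
sleeveA rim c [ 0.5384 -0.2485  0.0617] [0.0042 0.0042]
sleeveB rim c [ 0.6034 -0.2734  0.0543] [0.0015 0.0015]
tab outer [0.5627 0.3613 0.1027] [0.0006 0.0006]
tab mid [0.5542 0.3584 0.0984] [0.0008 0.0008]
tip [0.51   0.3501 0.1433] [0.0005 0.0005]
ring c [0.5065 0.3279 0.0853] [0.0007 0.0007]
bar L [ 0.55879299 -0.29841217  0.114     ] rim BL [ 0.49316893 -0.29673308  0.04      ] FL [ 0.60792514 -0.34135122  0.04      ] BR [ 0.54917762 -0.14763172  0.04      ] FR [ 0.6695555  -0.19096163  0.04      ]
ringc [0.51032679 0.32442665 0.093     ] [0.5044104 0.3176298 0.093    ]
```

View pics/wrist0.png

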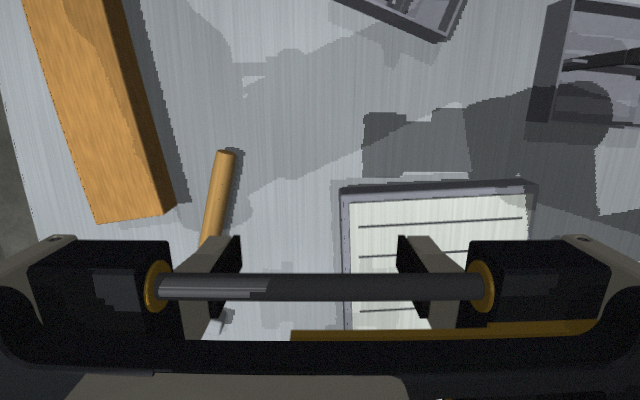

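Tray centre is about (0.580,-0.244) with yaw about -20°, and the rim sizes check (0.128 × 0.159). The white mark's height came out at 0.143, so it is on the bar's top rather than the low pointer nose; I'll look from the wrist later. Next I go above the tray and view it from two wrist places.

Emit:
jog_arm:
  plan:
    - {"slide": [0.02, 0.008, -0.01], "rotation": [0, 0, 0.05]}
    - {"slide": [0.05, 0.02, -0.03], "rotation": [0, 0, 0.12]}
    - {"slide": [0.09, 0.035, -0.034], "rotation": [0, 0, 0.2]}
    - {"slide": [0.125, 0.05, -0.034], "rotation": [0, 0, 0.28]}
    - {"slide": [0.155, 0.07, -0.034], "rotation": [0, 0, 0.353]}
    - {"slide": [0.17, 0.095, -0.034], "rotation": [0, 0, 0.353]}
    - {"slide": [0.17, 0.095, -0.034], "rotation": [0, 0, 0.353]}
    - {"slide": [0.17, 0.095, -0.034], "rotation": [0, 0, 0.353]}
    - {"slide": [0.17, 0.095, -0.034], "rotation": [0, 0, 0.353]}

```text
t: 1.05
ee_pos: [0.5802, -0.1701, 0.2608]
orientation: [-180.0, 0.0, -110.3]
wrist_force: [-0.8, 0.2, -0.6]
width: 1.002
grip_force: 0.0
```

```bash
cat > w.py <<'E'
import sys,json
from h import *
from bench import env
n=sys.argv[1];s=env.observe();c=env.camera_info('wrist');f=env.grab_frame('wrist')
cv2.imwrite(f'pics/{n}.png',f);json.dump({k:np.array(c[k]).tolist() for k in c},open(n+'.json','w'))
print(s['t'],np.round(s['ee_pos'],4),np.round(s['orientation'],2),np.round(s['qpos'],1))
E
python3 w.py w1
```

```text
1.05 [ 0.5802 -0.1701  0.2608] [-1.7998e+02  1.0000e-02 -1.1025e+02] [  2.2  12.8  -5.6   0.  -71.5 -22.4]
```

Emit:
jog_arm:
  plan:
    - {"slide": [0.02, -0.005, 0]}
    - {"slide": [0.05, -0.015, 0]}
    - {"slide": [0.07, -0.025, 0]}
    - {"slide": [0.07, -0.025, 0]}
    - {"slide": [0.07, -0.025, 0]}
    - {"slide": [0.07, -0.025, 0]}

```text
$.plan[0]: bad value
```

```bash
python3 w.py w2
python3 - <<'E'
from h import *
cv2.imwrite('pics/m2.png',np.vstack([crop(cv2.imread('pics/w1.png'),140,0,400,150,800,300,20),crop(cv2.imread('pics/w2.png'),140,80,400,150,800,300,20)]))
E
```

```text
1.1 [ 0.5804 -0.1698  0.2606] [-179.99    0.   -110.22] [  2.2  12.8  -5.6  -0.  -71.5 -22.4]
```

View pics/m2.png

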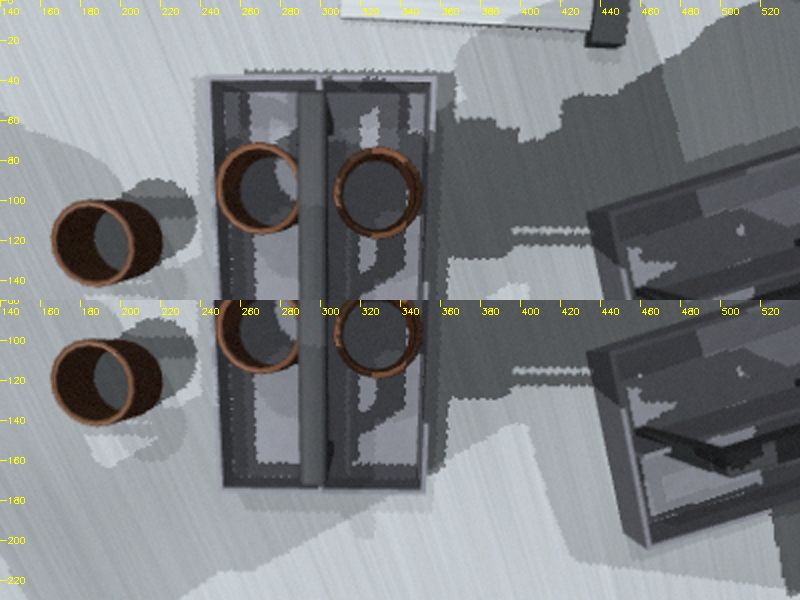

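Wrist view w1: the tray is square to the tool, with the bar running from (296,46) to (295.5,173). The second move was refused for lacking a rotation field, so I'm repeating it.

Emit:
jog_arm:
  plan:
    - {"slide": [0.02, -0.005, 0], "rotation": [0, 0, 0]}
    - {"slide": [0.05, -0.015, 0], "rotation": [0, 0, 0]}
    - {"slide": [0.07, -0.025, 0], "rotation": [0, 0, 0]}
    - {"slide": [0.07, -0.025, 0], "rotation": [0, 0, 0]}
    - {"slide": [0.07, -0.025, 0], "rotation": [0, 0, 0]}

```text
t: 1.65
ee_pos: [0.5795, -0.2442, 0.2599]
orientation: [179.9, -0.0, -110.3]
wrist_force: [-0.4, 0.2, 0.3]
width: 1.0
grip_force: 0.0
```

```bash
python3 w.py w2
python3 - <<'E'
from h import *
cv2.imwrite('pics/m2b.png',np.vstack([crop(cv2.imread('pics/w1.png'),220,20,200,75,800,300,10),crop(cv2.imread('pics/w2.png'),200,60,240,200,720,300,10)[:, :] if 0 else crop(cv2.imread('pics/w2.png'),200,80,320,120,800,300,10)]))
E
```

```text
1.65 [ 0.5795 -0.2442  0.2599] [ 1.7994e+02 -1.0000e-02 -1.1025e+02] [ -5.1  15.2  -2.6  -0.  -72.3 -15.2]
```

View pics/m2b.png

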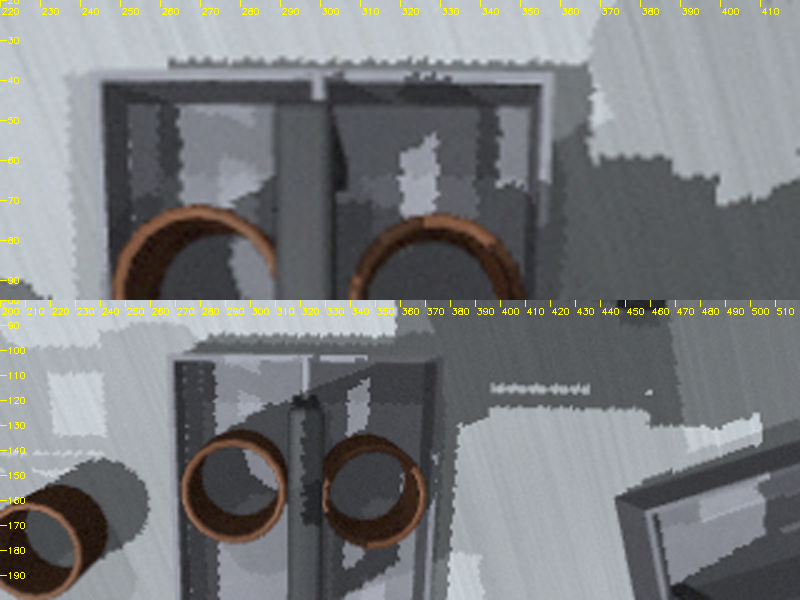

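Run:
```python
from h import *
import json
a=json.load(open('w1.json'));b=json.load(open('w2.json'))
for k,p,q in [('bar -y end',(295.9,45.8),(322.2,123.2)),('rim -y+x',(245,38),(268,102)),('rim -y-x',(358.5,38),(376.8,102)),('sleeveB',(267.5+2,93.5),(292.5,156.5)),('sleeveA',(329,96),(347.5,157))]:
    P,r=tri([(a,*p),(b,*q)]);print(k,P.round(4),np.round(r,4))
print('bar w1',onz(a,295.9,45.8,.114),onz(a,295.5,173,.114),'w2',onz(b,322.2,123.2,.114),onz(b,322.2,123.2,.114))
R=[onz(a,*u,.04)[:2] for u in[(245,38),(358.5,38),(352.5,174),(250.5,174.5)]];print(np.round(R,4),np.mean(R,0))
d1=R[3]-R[0];d2=R[2]-R[1];print(np.degrees(np.arctan2(-d1[0],d1[1])),np.degrees(np.arctan2(-d2[0],d2[1])))
```

```text
bar -y end [ 0.5536 -0.3002  0.1089] [0.0002 0.0002]
rim -y+x [ 0.6053 -0.3413  0.0368] [0.0006 0.0006]
rim -y-x [ 0.4846 -0.2969  0.0352] [0.0004 0.0004]
sleeveB [ 0.5991 -0.2737  0.0597] [0.0003 0.0003]
sleeveA [ 0.5383 -0.2486  0.0464] [0.0009 0.0009]
bar w1 [ 0.55342386 -0.29924171  0.114     ] [ 0.59658964 -0.18967391  0.114     ] w2 [ 0.55373023 -0.30046256  0.114     ] [ 0.55373023 -0.30046256  0.114     ]
[[ 0.6043 -0.3405]
 [ 0.485  -0.2962]
 [ 0.541  -0.1508]
 [ 0.661  -0.1943]] [ 0.57285851 -0.24545369]
-21.21866506321464 -21.05846747063484
```

Bar centre is about (0.5755,-0.2447), top at 0.11 (expected 0.114), yaw about -21.3°. The sleeves sit about 18 mm to tray -y, so I'll grip 8 mm to that side, near the centre of mass. Descending.

Emit:
jog_arm:
  plan:
    - {"slide": [0.003, 0.001, 0.015], "rotation": [0, 0, 0.017]}
    - {"slide": [0.008, 0.003, 0.045], "rotation": [0, 0, 0.017]}
    - {"slide": [0.01, 0.004, 0.08], "rotation": [0, 0, 0.017]}
    - {"slide": [0.01, 0.004, 0.11], "rotation": [0, 0, 0.017]}
    - {"slide": [0.01, 0.004, 0.135], "rotation": [0, 0, 0.017]}
    - {"slide": [0.01, 0.004, 0.155], "rotation": [0, 0, 0.017]}
    - {"slide": [0.01, 0.004, 0.168], "rotation": [0, 0, 0.017]}
    - {"slide": [0.01, 0.004, 0.175], "rotation": [0, 0, 0.017]}
    - {"slide": [0.01, 0.004, 0.175], "rotation": [0, 0, 0.017]}
  fingers: 0.06

```text
t: 2.6
ee_pos: [0.572, -0.2518, 0.0851]
orientation: [179.9, -0.0, -111.2]
wrist_force: [-0.5, 0.0, -1.2]
width: 0.683
grip_force: 0.0
```

Emit:
jog_arm:
  plan:
    - {"slide": [0, 0, 0], "rotation": [0, 0, 0]}
    - {"slide": [0, 0, 0], "rotation": [0, 0, 0]}
    - {"slide": [0, 0, 0], "rotation": [0, 0, 0]}
    - {"slide": [0, 0, 0], "rotation": [0, 0, 0]}
    - {"slide": [0, 0, 0], "rotation": [0, 0, 0]}
    - {"slide": [0, 0, 0], "rotation": [0, 0, 0]}
    - {"slide": [0, 0, 0], "rotation": [0, 0, 0]}
    - {"slide": [0, 0, 0], "rotation": [0, 0, 0]}
  fingers: 0.0
  squeeze: 50

```text
t: 3.4
ee_pos: [0.5726, -0.2525, 0.0857]
orientation: [-179.9, 0.0, -111.2]
wrist_force: [2.6, -1.6, -1.8]
width: 0.159
grip_force: 50.0
```

Grip holds at 14 mm. Lifting slowly, then imaging the plate and knob unobstructed.

Emit:
jog_arm:
  plan:
    - {"slide": [0, 0, -0.002], "rotation": [0, 0, 0]}
    - {"slide": [0, 0, -0.005], "rotation": [0, 0, 0]}
    - {"slide": [0, 0, -0.01], "rotation": [0, 0, 0]}
    - {"slide": [0, 0, -0.018], "rotation": [0, 0, 0]}
    - {"slide": [0, 0, -0.028], "rotation": [0, 0, 0]}
    - {"slide": [0, 0, -0.04], "rotation": [0, 0, 0]}
    - {"slide": [0, 0, -0.053], "rotation": [0, 0, 0]}
    - {"slide": [0, 0, -0.066], "rotation": [0, 0, 0]}
    - {"slide": [0, 0, -0.077], "rotation": [0, 0, 0]}
    - {"slide": [0, 0, -0.085], "rotation": [0, 0, 0]}
    - {"slide": [0, 0, -0.09], "rotation": [0, 0, 0]}
    - {"slide": [0, 0, -0.09], "rotation": [0, 0, 0]}
    - {"slide": [0, 0, -0.09], "rotation": [0, 0, 0]}

```text
t: 4.7
ee_pos: [0.5717, -0.2522, 0.1751]
orientation: [180.0, 0.0, -111.2]
wrist_force: [-0.6, -0.3, -7.2]
width: 0.156
grip_force: 50.0
```

Run:
```python
from h import *
from bench import env
s=env.grab_frame('scene');d=env.grab_frame('side');cv2.imwrite('pics/s2.png',s);cv2.imwrite('pics/d2.png',d)
print(env.observe()['wrist_force'],env.observe()['torque'])
a=np.hstack([crop(s,300,150,160,120,400,300,20),crop(s,385,165,64,48,400,300,4)])
b=np.hstack([crop(d,260,115,160,120,400,300,20),crop(d,350,190,128,96,400,300,20)])
cv2.imwrite('pics/m3.png',np.vstack([a,b]))
```

```text
[-0.77789048 -0.04165708 -7.79594852] [-0.00678904 -0.03626833  0.02332981]
```

View pics/m3.png

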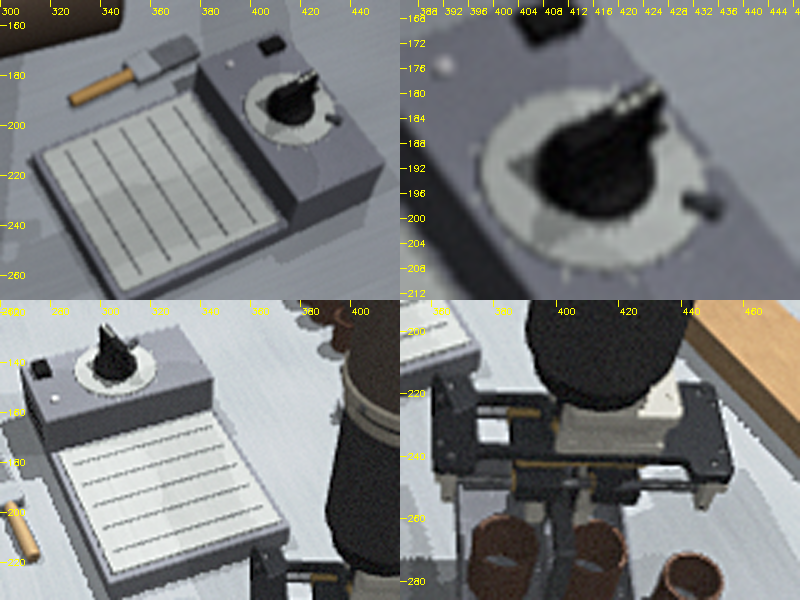

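Tray is hanging level (force -7.5 N, little torque). Plate corners read in scene: (317,211), (348,267), (377,187), (413,240); in side: (305,224), (373,202), (283,176), (346,159).

Run:
```python
from h import *
from bench import env
S=env.camera_info('scene');D=env.camera_info('side')
C=[((316.8,210.8),(305.2,224.2)),((348,266.8),(373.2,201.8)),((413.2,239.6),(346,159)),((376.8,186.8),(282.8,175.8))]
P=np.array([tri([(S,*a),(D,*b)])[0] for a,b in C]);print(P.round(4),P.mean(0))
a=np.array([onz(S,*c[0],.04) for c in C]);b=np.array([onz(D,*c[1],.04) for c in C]);print(a.mean(0),b.mean(0))
for Q in(P,a,b):
  e=(Q[2]+Q[3]-Q[0]-Q[1])[:2]/2;print('len',np.linalg.norm(e),'yaw',np.degrees(np.arctan2(-e[0],e[1])));f=(Q[1]+Q[2]-Q[0]-Q[3])[:2]/2;print('  x',np.linalg.norm(f),np.degrees(np.arctan2(f[1],f[0])))
c=(a.mean(0)+b.mean(0))/2;e=(a+b)[2]+(a+b)[3]-(a+b)[0]-(a+b)[1];e/=np.linalg.norm(e);k=c+.185*e;print('knob axis',k)
print('ring c',onz(S,415.4,193.5,.093),onz(D,303,143.5,.093))
t=onz(S,433,197.5,.097);t2=onz(D,313.5,132,.097);print('tab',t,t2)
for th in (60,70,84,95): print(th,proj(S,[k[0]+.044*np.cos(np.radians(th)),k[1]+.044*np.sin(np.radians(th)),.104]),proj(S,[k[0]+.03*np.cos(np.radians(th)),k[1]+.03*np.sin(np.radians(th)),.146]))
```

```text
[[0.4208 0.0211 0.038 ]
 [0.6431 0.0277 0.0472]
 [0.6365 0.2511 0.0398]
 [0.4088 0.2442 0.0361]] [0.52728029 0.13601591 0.04028388]
[0.52653479 0.13694105 0.04      ] [0.52821628 0.13461802 0.04      ]
len 0.2233983503370355 yaw 2.382679141751909
  x 0.225073123832257 1.7181930232064546
len 0.22230781127472196 yaw 1.920745466031503
  x 0.2225702321396021 2.0507944576129646
len 0.2184372429099074 yaw 2.884788131112593
  x 0.22693190003528482 3.391769755442138
knob axis [0.51963327 0.32061746 0.04      ]
ring c [0.51536793 0.3193036  0.093     ] [0.50366437 0.31504354 0.093     ]
tab [0.55281869 0.35998543 0.097     ] [0.55491869 0.35918024 0.097     ]
60 (np.float64(431.23774522121573), np.float64(193.636980502022)) (np.float64(429.4517458672183), np.float64(185.00415205494818))
70 (np.float64(430.96275269919045), np.float64(191.65968987656686)) (np.float64(429.2623177888571), np.float64(183.64004698452803))
84 (np.float64(429.8802466711704), np.float64(188.95730469136606)) (np.float64(428.50781026885585), np.float64(181.77134162284293))
95 (np.float64(428.5022930690851), np.float64(186.9796813381173)) (np.float64(427.5437315322161), np.float64(180.40062077227657))
```

Plate centre is (0.527,0.136,0.040), with sizes and height agreeing. Carrying the tray over at about 0.25 m/s, raised so it clears the neighbouring tray.

Emit:
jog_arm:
  plan:
    - {"slide": [-0.004, 0.002, -0.004], "rotation": [0, 0, -0.005]}
    - {"slide": [-0.012, 0.006, -0.012], "rotation": [0, 0, -0.015]}
    - {"slide": [-0.024, 0.013, -0.022], "rotation": [0, 0, -0.029]}
    - {"slide": [-0.041, 0.021, -0.032], "rotation": [0, 0, -0.049]}
    - {"slide": [-0.061, 0.032, -0.041], "rotation": [0, 0, -0.073]}
    - {"slide": [-0.083, 0.044, -0.047], "rotation": [0, 0, -0.099]}
    - {"slide": [-0.105, 0.055, -0.05], "rotation": [0, 0, -0.126]}
    - {"slide": [-0.127, 0.067, -0.05], "rotation": [0, 0, -0.152]}
    - {"slide": [-0.149, 0.078, -0.05], "rotation": [0, 0, -0.178]}
    - {"slide": [-0.171, 0.09, -0.05], "rotation": [0, 0, -0.205]}
    - {"slide": [-0.193, 0.102, -0.05], "rotation": [0, 0, -0.231]}
    - {"slide": [-0.215, 0.113, -0.05], "rotation": [0, 0, -0.257]}
    - {"slide": [-0.237, 0.125, -0.05], "rotation": [0, 0, -0.284]}
    - {"slide": [-0.259, 0.136, -0.05], "rotation": [0, 0, -0.31]}
    - {"slide": [-0.279, 0.147, -0.05], "rotation": [0, 0, -0.334]}
    - {"slide": [-0.298, 0.157, -0.05], "rotation": [0, 0, -0.356]}
    - {"slide": [-0.313, 0.165, -0.05], "rotation": [0, 0, -0.375]}
    - {"slide": [-0.325, 0.171, -0.05], "rotation": [0, 0, -0.389]}
    - {"slide": [-0.333, 0.176, -0.05], "rotation": [0, 0, -0.399]}
    - {"slide": [-0.338, 0.178, -0.05], "rotation": [0, 0, -0.405]}

```text
t: 6.8
ee_pos: [0.528, 0.128, 0.226]
orientation: [-180.0, 0.0, -87.9]
wrist_force: [0.9, -0.6, -6.4]
width: 0.159
grip_force: 50.0
```

Emit:
jog_arm:
  plan:
    - {"slide": [0, 0, 0], "rotation": [0, 0, 0]}
    - {"slide": [0, 0, 0], "rotation": [0, 0, 0]}
    - {"slide": [0, 0, 0], "rotation": [0, 0, 0]}

```text
t: 7.1
ee_pos: [0.5283, 0.1266, 0.2255]
orientation: [180.0, -0.0, -88.0]
wrist_force: [-0.2, 0.2, -6.0]
width: 0.15
grip_force: 50.0
```

Run:
```python
from h import *
from bench import env
o=env.observe();print(o['ee_pos'],o['orientation'],o['wrist_force'],o['torque'],o['width'])
s=env.grab_frame('scene');d=env.grab_frame('side');cv2.imwrite('pics/s3.png',s);cv2.imwrite('pics/d3.png',d)
cv2.imwrite('pics/m4.png',np.hstack([crop(s,300,140,160,160,400,400,20),crop(d,250,90,160,160,400,400,20)]))
```

```text
[0.52828373 0.12656931 0.22548598] [ 1.79983442e+02 -1.21802964e-02 -8.80433890e+01] [-0.17056549  0.19665281 -5.9823471 ] [ 0.02936708 -0.01551988  0.03428071] 0.14982967563335506
```

View pics/m4.png

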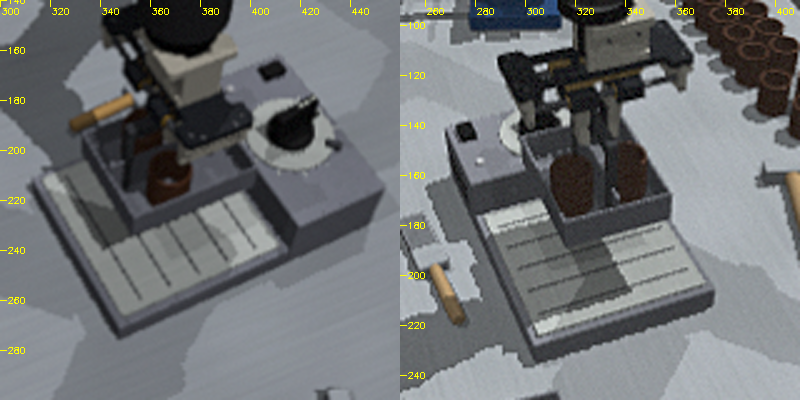

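Both sleeves stand in the level tray above the plate. Lowering, slow at the end.

Emit:
jog_arm:
  plan:
    - {"slide": [0, 0, 0.004], "rotation": [0, 0, 0]}
    - {"slide": [0, 0, 0.012], "rotation": [0, 0, 0]}
    - {"slide": [0, 0, 0.024], "rotation": [0, 0, 0]}
    - {"slide": [0, 0, 0.038], "rotation": [0, 0, 0]}
    - {"slide": [0, 0, 0.053], "rotation": [0, 0, 0]}
    - {"slide": [0, 0, 0.067], "rotation": [0, 0, 0]}
    - {"slide": [0, 0, 0.078], "rotation": [0, 0, 0]}
    - {"slide": [0, 0, 0.085], "rotation": [0, 0, 0]}
    - {"slide": [0, 0, 0.09], "rotation": [0, 0, 0]}
    - {"slide": [0, 0, 0.093], "rotation": [0, 0, 0]}
    - {"slide": [0, 0, 0.095], "rotation": [0, 0, 0]}
    - {"slide": [0, 0, 0.0965], "rotation": [0, 0, 0]}
    - {"slide": [0, 0, 0.0975], "rotation": [0, 0, 0]}
    - {"slide": [0, 0, 0.0975], "rotation": [0, 0, 0]}

```text
t: 8.6
ee_pos: [0.5284, 0.1272, 0.1282]
orientation: [-180.0, 0.0, -88.0]
wrist_force: [-0.6, -0.5, -7.0]
width: 0.155
grip_force: 50.0
```

Emit:
jog_arm:
  plan:
    - {"slide": [0, 0, 0.0005], "rotation": [0, 0, 0]}
    - {"slide": [0, 0, 0.001], "rotation": [0, 0, 0]}
    - {"slide": [0, 0, 0.0015], "rotation": [0, 0, 0]}
    - {"slide": [0, 0, 0.0015], "rotation": [0, 0, 0]}
    - {"slide": [0, 0, 0.0015], "rotation": [0, 0, 0]}

```text
t: 9.1
ee_pos: [0.5283, 0.1271, 0.1266]
orientation: [180.0, -0.0, -88.0]
wrist_force: [-1.0, 0.6, -6.7]
width: 0.152
grip_force: 50.0
```

Emit:
jog_arm:
  plan:
    - {"slide": [0, 0, 0.0005], "rotation": [0, 0, 0]}
    - {"slide": [0, 0, 0.001], "rotation": [0, 0, 0]}
    - {"slide": [0, 0, 0.001], "rotation": [0, 0, 0]}
    - {"slide": [0, 0, 0.001], "rotation": [0, 0, 0]}

```text
t: 9.5
ee_pos: [0.5283, 0.1272, 0.1257]
orientation: [-180.0, 0.0, -88.0]
wrist_force: [-1.3, 0.4, -4.8]
width: 0.159
grip_force: 50.0
```

Emit:
jog_arm:
  plan:
    - {"slide": [0, 0, 0.0005], "rotation": [0, 0, 0]}
    - {"slide": [0, 0, 0.0005], "rotation": [0, 0, 0]}
    - {"slide": [0, 0, 0.0005], "rotation": [0, 0, 0]}

```text
t: 9.8
ee_pos: [0.5284, 0.1272, 0.1257]
orientation: [-180.0, 0.0, -88.0]
wrist_force: [-5.2, 1.2, 3.9]
width: 0.154
grip_force: 50.0
```

Contact made (vertical force -7 → +4 N). Releasing gently and rising.

Emit:
jog_arm:
  plan:
    - {"slide": [0, 0, 0], "rotation": [0, 0, 0]}
    - {"slide": [0, 0, 0], "rotation": [0, 0, 0]}
    - {"slide": [0, 0, 0], "rotation": [0, 0, 0]}
    - {"slide": [0, 0, 0], "rotation": [0, 0, 0]}
    - {"slide": [0, 0, 0], "rotation": [0, 0, 0]}
    - {"slide": [0, 0, -0.01], "rotation": [0, 0, 0]}
    - {"slide": [0, 0, -0.03], "rotation": [0, 0, 0]}
    - {"slide": [0, 0, -0.06], "rotation": [0, 0, 0]}
    - {"slide": [0, 0, -0.09], "rotation": [0, 0, 0]}
    - {"slide": [0, 0, -0.12], "rotation": [0, 0, 0]}
    - {"slide": [0, 0, -0.14], "rotation": [0, 0, 0]}
    - {"slide": [0, 0, -0.15], "rotation": [0, 0, 0]}
    - {"slide": [-0.02, 0, -0.15], "rotation": [0, 0, 0]}
    - {"slide": [-0.05, 0, -0.15], "rotation": [0, 0, 0]}
    - {"slide": [-0.09, 0.002, -0.15], "rotation": [0, 0, 0]}
    - {"slide": [-0.12, 0.006, -0.15], "rotation": [0, 0, 0]}
    - {"slide": [-0.14, 0.01, -0.15], "rotation": [0, 0, 0]}
    - {"slide": [-0.14, 0.01, -0.15], "rotation": [0, 0, 0]}
    - {"slide": [-0.14, 0.01, -0.15], "rotation": [0, 0, 0]}
  fingers: 0.06

```text
t: 11.7
ee_pos: [0.513, 0.2668, 0.2745]
orientation: [179.9, -0.0, -87.9]
wrist_force: [0.6, 0.0, 0.2]
width: 0.681
grip_force: 0.0
```

```bash
python3 w.py w3
python3 - <<'E'
from h import *
from bench import env
f=cv2.imread('pics/w3.png');s=env.grab_frame('scene');d=env.grab_frame('side');cv2.imwrite('pics/s4.png',s);cv2.imwrite('pics/d4.png',d)
import json;c=json.load(open('w3.json'));u,v=proj(c,[.515,.32,.1]);print(u,v)
u=int(min(max(u-50,0),540));v=int(min(max(v-50,0),300))
top=np.hstack([crop(f,u,v,100,75,400,300,10),cv2.resize(f,(400,250))[:,:].copy() if 0 else cv2.copyMakeBorder(cv2.resize(f,(400,250)),0,50,0,0,0)])
bot=np.hstack([crop(s,300,150,120,90,400,300,20),crop(d,270,140,120,90,400,300,20)])
cv2.imwrite('pics/m5.png',np.vstack([top,bot]))
E
```

```text
11.7 [0.513  0.2668 0.2745] [ 1.7995e+02 -4.0000e-02 -8.7940e+01] [ 46.8   9.9  -7.5  -0.  -72.6 -44.8]
314.0809978163633 223.7019945688643
```

View pics/m5.png

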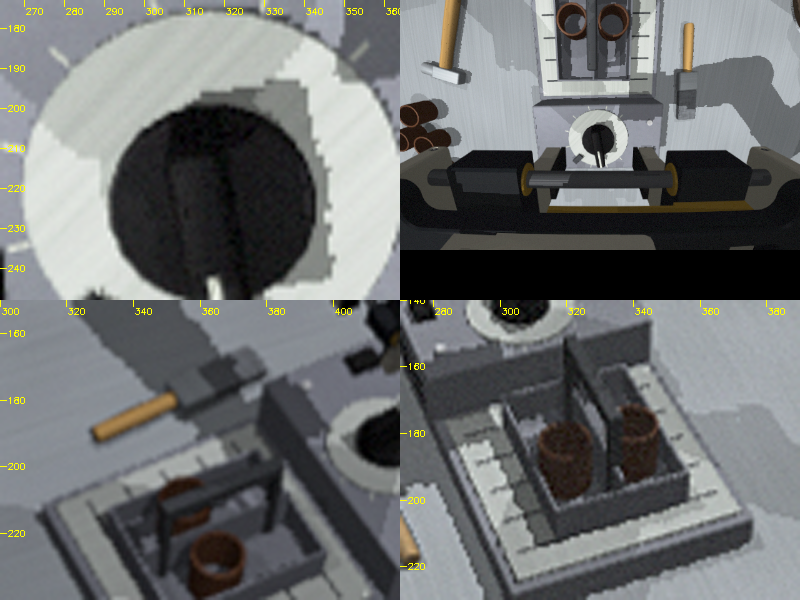

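The tray stands on the plate with both sleeves upright. The knob's pointer and tab are near (322,265) and (285,253) in the wrist view, close to the gripper, so I'll shift the wrist for a clear view of them.

Emit:
jog_arm:
  plan:
    - {"slide": [-0.02, 0, 0], "rotation": [0, 0, 0]}
    - {"slide": [-0.05, 0, 0], "rotation": [0, 0, 0]}
    - {"slide": [-0.07, 0, 0], "rotation": [0, 0, 0]}
    - {"slide": [-0.07, 0, 0], "rotation": [0, 0, 0]}
    - {"slide": [-0.07, 0, 0], "rotation": [0, 0, 0]}

```text
t: 12.35
ee_pos: [0.5108, 0.337, 0.2746]
orientation: [180.0, -0.0, -88.0]
wrist_force: [-0.2, -0.2, 0.8]
width: 0.685
grip_force: 0.0
```

```bash
python3 w.py w4
python3 - <<'E'
from h import *
import json
c=json.load(open('w4.json'));f=cv2.imread('pics/w4.png');u,v=proj(c,[.515,.32,.095]);print(u,v)
# rectified top view of plane z=.104 (4 px/mm), x up? rows = +x down, cols=+y
def top(f,c,z,n=300,s=.0005,x0=.44,y0=.245):
    mx=np.zeros((n,n),np.float32);my=mx.copy()
    for i in range(n):
        for j in range(n): mx[i,j],my[i,j]=proj(c,[x0+i*s,y0+j*s,z])
    return cv2.remap(f,mx,my,cv2.INTER_LINEAR)
def lab(t,x0=440,y0=245):
    t=cv2.resize(t,(400,400),interpolation=cv2.INTER_CUBIC);k=400/150
    for m in range(0,150,10):
        p=int(m*k);cv2.line(t,(p,0),(p,5),(0,0,255),1);cv2.putText(t,str(y0+m),(p,14),0,.3,(0,0,255),1);cv2.line(t,(0,p),(5,p),(0,0,255),1);cv2.putText(t,str(x0+m),(6,p+3),0,.3,(0,0,255),1)
    return t
a=lab(top(f,c,.104));b=crop(f,int(u-60),int(v-60),120,120,400,400,10)
cv2.imwrite('pics/m6.png',np.hstack([a,b]))
cv2.imwrite('pics/top4.png',top(f,c,.093))
g=cv2.cvtColor(top(f,c,.093),cv2.COLOR_BGR2GRAY)
r=cv2.HoughCircles(cv2.GaussianBlur(g,(5,5),0),cv2.HOUGH_GRADIENT,1,100,param1=80,param2=15,minRadius=106,maxRadius=118);print(r)
E
```

```text
12.35 [0.5108 0.337  0.2746] [ 1.7997e+02 -4.0000e-02 -8.7950e+01] [ 51.7  13.2  -3.4  -0.  -73.5 -49.6]
314.2439265617288 162.49927877028907
[[[151.5 144.5 111.9]]]
```

View pics/m6.png

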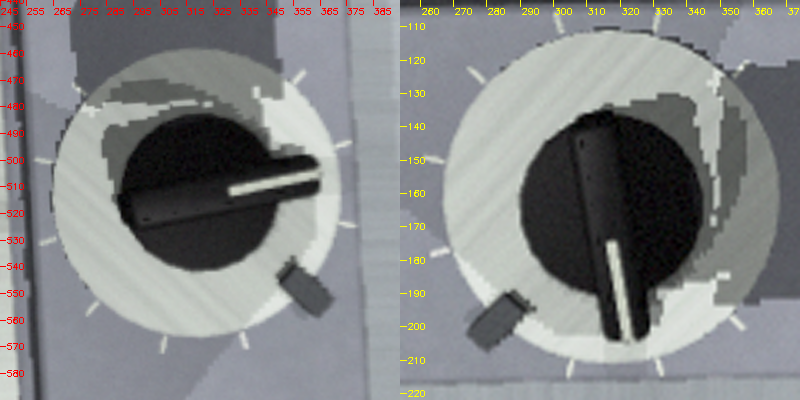

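Knob axis is (0.512,0.321), with ring radius 56 mm as given. The pointer's white line runs (315,175)→(321,202) in wrist pixels, at about 100° in world. The tab is at (284,199), at about 49°. So the turn is about 0.88 rad clockwise. Refining this with code.

```bash
cat > kn.py <<'E'
from h import *
import json
def grid(c,z,n=640,s=.00025,x0=.435,y0=.24):
    ii,jj=np.mgrid[:n,:n];P=np.stack([x0+ii*s,y0+jj*s,np.full(ii.shape,z)],-1)
    V=np.array(c['view']);q=P@V[:3,:3].T+V[:3,3];x,y=q[...,0]/q[...,2],q[...,1]/q[...,2];f=1+c['k1']*(x*x+y*y)
    return (c['cx']+c['fx']*x*f).astype(np.float32),(c['cy']+c['fy']*y*f).astype(np.float32),P
def measure(n,lineang=(70,125),axis=None):
    c=json.load(open(n+'.json'));f=cv2.imread(f'pics/{n}.png');hsv=lambda z:cv2.cvtColor(cv2.remap(f,*grid(c,z)[:2],cv2.INTER_LINEAR),cv2.COLOR_BGR2GRAY)
    g=hsv(.093);r=cv2.HoughCircles(cv2.GaussianBlur(g,(9,9),0),cv2.HOUGH_GRADIENT,1,400,param1=80,param2=12,minRadius=214,maxRadius=234)
    ax=None
    if r is not None: ax=np.array([.435+r[0,0,1]*.00025,.24+r[0,0,0]*.00025]);print(n,'ring axis',ax.round(4),'r',r[0,0,2]*.25)
    if axis is not None: ax=np.array(axis)
    for name,z,rr,an,dark in(('tab',.099,(47,64),(25,75),1),('line',.104,(33,43),lineang,0),('line146',.146,(8,30),lineang,0)):
        g=hsv(z);P=grid(c,z)[2];d=P[...,:2]-ax;R=1e3*np.hypot(*np.moveaxis(d,-1,0));A=np.degrees(np.arctan2(d[...,1],d[...,0]))
        m=(R>rr[0])&(R<rr[1])&(A>an[0])&(A<an[1]);m=m&((g<95) if dark else (g>120))
        if m.any():
            k,L,st,ce=cv2.connectedComponentsWithStats(m.astype(np.uint8));o=sorted(range(1,k),key=lambda i:-st[i,4])[:3]
            print(name,[(int(st[i,4]),round(float(A[L==i].mean()),1),round(float(A[L==i].std()),1),round(float(R[L==i].mean()),1)) for i in o])
E
python3 -c "
from kn import *
measure('w3');measure('w4');measure('w4',axis=(.5135,.321))"
```

```text
w3 ring axis [0.5121 0.3209] r 55.575
tab [(2766, 46.3, 3.1, 55.6)]
line [(1621, 77.7, 4.5, 38.5), (1372, 118.4, 4.0, 38.6), (646, 96.7, 1.8, 38.0)]
line146 [(1469, 77.7, 4.9, 23.9), (1234, 102.4, 3.8, 19.0), (380, 121.4, 2.4, 26.9)]
w4 ring axis [0.5119 0.3204] r 55.875
tab [(2823, 47.3, 3.1, 55.7)]
line [(1760, 78.3, 4.9, 38.4), (1235, 118.6, 4.1, 39.0), (557, 98.7, 1.6, 37.9)]
line146 [(1146, 77.5, 4.6, 25.2), (1070, 101.0, 3.3, 19.0), (342, 120.9, 2.6, 27.6)]
w4 ring axis [0.5119 0.3204] r 55.875
tab [(2751, 48.1, 3.2, 55.3)]
line [(2047, 79.7, 5.6, 38.4), (949, 119.7, 3.5, 39.4), (555, 101.3, 1.5, 37.9)]
line146 [(1559, 79.3, 5.6, 24.6), (1077, 107.0, 4.0, 18.9), (165, 122.4, 1.8, 28.2)]
```

Consistent from two wrist places: axis (0.512,0.3207), bar at about 98.5°, tab about 51° clockwise. Descending on the knob with the pads across the bar.

Emit:
jog_arm:
  plan:
    - {"slide": [0.006, 0, 0.02], "rotation": [0, 0, -0.04]}
    - {"slide": [0.014, -0.001, 0.05], "rotation": [0, 0, -0.09]}
    - {"slide": [0.0165, -0.001, 0.085], "rotation": [0, 0, -0.113]}
    - {"slide": [0.0165, -0.001, 0.115], "rotation": [0, 0, -0.113]}
    - {"slide": [0.0165, -0.001, 0.14], "rotation": [0, 0, -0.113]}
    - {"slide": [0.0165, -0.001, 0.155], "rotation": [0, 0, -0.113]}
    - {"slide": [0.0165, -0.001, 0.163], "rotation": [0, 0, -0.113]}
    - {"slide": [0.0165, -0.001, 0.163], "rotation": [0, 0, -0.113]}
  fingers: 0.05

```text
t: 13.2
ee_pos: [0.5123, 0.3194, 0.1114]
orientation: [179.9, -0.1, -81.6]
wrist_force: [0.4, 0.2, -0.2]
width: 0.569
grip_force: 0.0
```

Emit:
jog_arm:
  plan:
    - {"slide": [0, 0, 0], "rotation": [0, 0, 0]}
    - {"slide": [0, 0, 0], "rotation": [0, 0, 0]}
    - {"slide": [0, 0, 0], "rotation": [0, 0, 0]}
    - {"slide": [0, 0, 0], "rotation": [0, 0, 0]}
    - {"slide": [0, 0, 0], "rotation": [0, 0, 0]}
    - {"slide": [0, 0, 0], "rotation": [0, 0, 0]}
  fingers: 0.0
  squeeze: 20

```text
t: 13.8
ee_pos: [0.5131, 0.3204, 0.1125]
orientation: [-179.9, 0.0, -81.5]
wrist_force: [2.6, -0.9, -0.2]
width: 0.157
grip_force: 19.9
```

Emit:
jog_arm:
  plan:
    - {"slide": [0, 0, 0], "rotation": [0, 0, 0.03]}
    - {"slide": [0, 0, 0], "rotation": [0, 0, 0.08]}
    - {"slide": [0, 0, 0], "rotation": [0, 0, 0.14]}
    - {"slide": [0, 0, 0], "rotation": [0, 0, 0.21]}
    - {"slide": [0, 0, 0], "rotation": [0, 0, 0.28]}
    - {"slide": [0, 0, 0], "rotation": [0, 0, 0.35]}
    - {"slide": [0, 0, 0], "rotation": [0, 0, 0.42]}
    - {"slide": [0, 0, 0], "rotation": [0, 0, 0.49]}
    - {"slide": [0, 0, 0], "rotation": [0, 0, 0.56]}
    - {"slide": [0, 0, 0], "rotation": [0, 0, 0.63]}
    - {"slide": [0, 0, 0], "rotation": [0, 0, 0.7]}
    - {"slide": [0, 0, 0], "rotation": [0, 0, 0.77]}
    - {"slide": [0, 0, 0], "rotation": [0, 0, 0.82]}
    - {"slide": [0, 0, 0], "rotation": [0, 0, 0.86]}
    - {"slide": [0, 0, 0], "rotation": [0, 0, 0.88]}
    - {"slide": [0, 0, 0], "rotation": [0, 0, 0.89]}
    - {"slide": [0, 0, 0], "rotation": [0, 0, 0.89]}
    - {"slide": [0, 0, 0], "rotation": [0, 0, 0.89]}
    - {"slide": [0, 0, 0], "rotation": [0, 0, 0.89]}

```text
t: 15.7
ee_pos: [0.5132, 0.3204, 0.1125]
orientation: [-180.0, 0.1, -132.5]
wrist_force: [4.6, -0.7, 2.8]
width: 0.16
grip_force: 19.9
```

Emit:
jog_arm:
  plan:
    - {"slide": [0, 0, 0], "rotation": [0, 0, 0]}
    - {"slide": [0, 0, 0], "rotation": [0, 0, 0]}
    - {"slide": [0, 0, 0], "rotation": [0, 0, 0]}
    - {"slide": [0, 0, 0], "rotation": [0, 0, 0]}
    - {"slide": [0, 0, -0.01], "rotation": [0, 0, 0]}
    - {"slide": [0, 0, -0.03], "rotation": [0, 0, 0]}
    - {"slide": [0, 0, -0.06], "rotation": [0, 0, 0]}
    - {"slide": [0, 0, -0.09], "rotation": [0, 0, -0.1]}
    - {"slide": [0, 0, -0.12], "rotation": [0, 0, -0.22]}
    - {"slide": [0, 0, -0.15], "rotation": [0, 0, -0.34]}
    - {"slide": [0, 0, -0.163], "rotation": [0, 0, -0.46]}
    - {"slide": [-0.011, 0.012, -0.163], "rotation": [0, 0, -0.58]}
    - {"slide": [-0.011, 0.012, -0.163], "rotation": [0, 0, -0.7]}
    - {"slide": [-0.011, 0.012, -0.163], "rotation": [0, 0, -0.78]}
    - {"slide": [-0.011, 0.012, -0.163], "rotation": [0, 0, -0.78]}
    - {"slide": [-0.011, 0.012, -0.163], "rotation": [0, 0, -0.78]}
  fingers: 0.06

```text
t: 17.3
ee_pos: [0.5111, 0.3364, 0.2755]
orientation: [-180.0, 0.0, -88.0]
wrist_force: [-0.3, -0.4, -0.6]
width: 0.684
grip_force: 0.0
```

```bash
python3 w.py w5; python3 -c "
from kn import *
measure('w5',(30,65));measure('w5',(30,65),(.512,.3207))"
```

```text
17.3 [0.5111 0.3364 0.2755] [-1.7999e+02  2.0000e-02 -8.7970e+01] [ 51.6  13.1  -3.4  -0.  -73.5 -49.6]
w5 ring axis [0.5119 0.3206] r 55.875
tab [(2768, 47.1, 3.1, 55.9)]
line [(1208, 35.8, 3.4, 38.4), (596, 57.4, 1.8, 38.0), (26, 48.3, 0.9, 42.7)]
line146 [(1153, 47.6, 3.6, 18.8), (149, 63.4, 1.1, 27.4), (8, 30.4, 0.3, 29.4)]
w5 ring axis [0.5119 0.3206] r 55.875
tab [(2772, 47.2, 3.1, 55.9)]
line [(1216, 35.8, 3.4, 38.4), (599, 57.4, 1.8, 38.1), (32, 48.5, 0.9, 42.6)]
line146 [(1154, 47.8, 3.6, 18.8), (144, 63.4, 1.1, 27.4), (9, 30.4, 0.3, 29.3)]
```

Run:
```python
from kn import *
c=json.load(open('w5.json'));f=cv2.imread('pics/w5.png')
def v(z):
    t=cv2.remap(f,*grid(c,z)[:2],cv2.INTER_CUBIC);ax=(int((.3207-.24)/.00025),int((.512-.435)/.00025))
    return t
t=v(.100);a=cv2.resize(t[280:580,300:600],(600,600),interpolation=cv2.INTER_CUBIC)
O=np.array([(.3207-.24)/.00025-300,(.512-.435)/.00025-280])*2
for an in(43,47,51):
    d=np.array([np.sin(np.radians(an)),np.cos(np.radians(an))]);p=O+d*57*8;q=O+d*66*8;cv2.line(a,tuple(p.astype(int).tolist()),tuple(q.astype(int).tolist()),(0,0,255),1)
from bench import env
s=env.grab_frame('scene');d=env.grab_frame('side')
b=np.vstack([cv2.resize(s[170:270,300:400],(200,200)),cv2.resize(d[140:240,270:370],(200,200)),cv2.resize(f[0:200,220:420],(200,200))])
cv2.imwrite('pics/m7.png',np.hstack([a,b]))
```

```text
(no output)
```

View pics/m7.png

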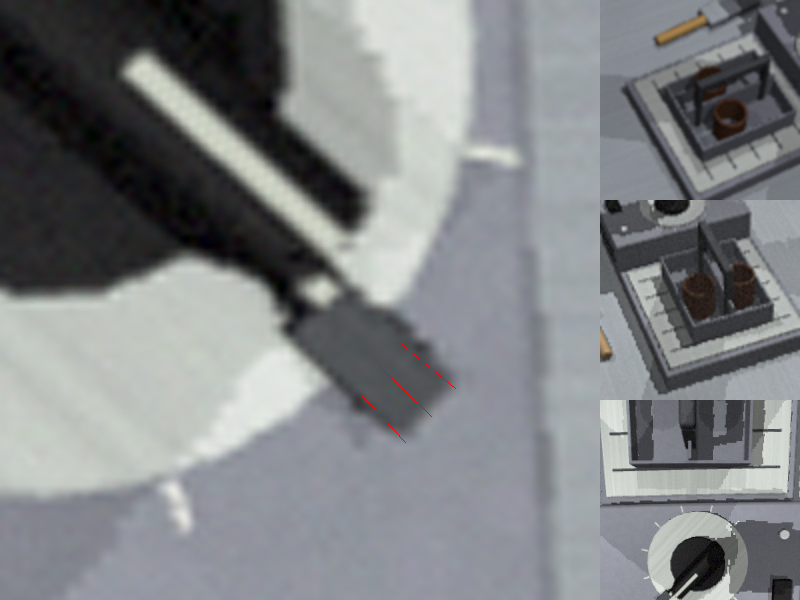

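The pointer now meets the tab: the nose reads 48.4°, the tab 47.5°, and the tool's own angle says 47.5°. Checking numerically how well the tray is centred on the plate, from the edge pixels in w5 (plate 225–405 at row 97, tray rim 248–370 at row 64).

Run:
```python
from kn import *
for n in('w3','w5'):
    c=json.load(open(n+'.json'));g=cv2.GaussianBlur(cv2.imread(f'pics/{n}.png',0),(3,3),0).astype(int)
    for Y in(.19,.2,.235,.24):
      for z in ((.08,) if Y<.21 else (.04,)):
        xs=np.arange(.38,.68,.0005);v=np.array([g[int(round(b)),int(round(a))] if 0<=b<399.5 else 0 for a,b in(proj(c,[x,Y,z]) for x in xs)])
        d=np.abs(v[4:]-v[:-4]);pk=[i for i in range(3,len(d)-3) if d[i]==d[i-3:i+4].max() and d[i]>40]
        print(n,Y,z,[(round(float(xs[i+2]),4),int(v[i+4]-v[i])) for i in pk])
    print([onz(c,u,97,.04).round(4) for u in(225,405)],[onz(c,u,64,.08).round(4) for u in(248,370)])
```

```text
w3 0.19 0.08 [(0.4065, -59), (0.42, 46), (0.4205, 46), (0.448, -65), (0.462, -55), (0.4625, -55), (0.4675, 43), (0.468, 43), (0.536, 47), (0.562, -55), (0.5625, -55), (0.5885, 69), (0.589, 69), (0.617, -60), (0.6175, -60)]
w3 0.2 0.08 [(0.4625, -60), (0.463, -60), (0.499, -49), (0.4995, -49), (0.5235, 43), (0.524, 43), (0.563, -53), (0.5635, -53), (0.5865, 75), (0.587, 75), (0.6165, -61), (0.617, -61)]
w3 0.235 0.04 [(0.453, 67), (0.454, 67), (0.4545, 67), (0.627, -60)]
w3 0.24 0.04 [(0.4525, 69), (0.626, -42)]
[array([0.6287, 0.1829, 0.04  ]), array([0.4098, 0.175 , 0.04  ])] [array([0.5912, 0.1489, 0.08  ]), array([0.4616, 0.1443, 0.08  ])]
w5 0.19 0.08 [(0.407, -51), (0.4075, -51), (0.42, 54), (0.4205, 54), (0.4465, -66), (0.447, -66), (0.5315, 65), (0.532, 65), (0.5645, -48), (0.565, -48), (0.5865, 72), (0.587, 72), (0.609, 41), (0.617, -48), (0.6175, -48)]
w5 0.2 0.08 [(0.405, -45), (0.419, 54), (0.4195, 54), (0.4475, -71), (0.4995, -46), (0.5, -46), (0.5225, 66), (0.523, 66), (0.526, -64), (0.5265, -64), (0.529, 69), (0.5295, 69), (0.5625, -50), (0.563, -50), (0.586, 71), (0.5865, 71), (0.5895, 43), (0.6175, -54), (0.618, -54)]
w5 0.235 0.04 [(0.3915, -59), (0.392, -59), (0.4065, 56), (0.6265, -58)]
w5 0.24 0.04 [(0.391, -59), (0.3915, -59), (0.6265, -56), (0.627, -56)]
[array([0.6272, 0.2527, 0.04  ]), array([0.4079, 0.2448, 0.04  ])] [array([0.5896, 0.2186, 0.08  ]), array([0.4596, 0.214 , 0.08  ])]
```

The tray is about 7 mm off the plate's centre, flat, with at least 27 mm of plate to spare on every side, and the pointer is within about 1° of the tab. The arm is clear, so I'm handing in.

```bash
python3 -c "
from bench import env
print(env.observe()['t'],env.job_done())"
```

```text
the job is handed in; nothing more can be done
17.45 None
```

The job is handed in at 17.5 s: the tray is flat on the work plate, about 7 mm off its centre, with both sleeves standing, and the knob is turned clockwise so its pointer is within about 1° of the tab; I did not touch the loose sleeve or the brush, and no verdict came back at hand-in.

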